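# Put the burnisher's wheels and collars back on their storage posts

## Robot

A 7-joint arm with a two-finger parallel gripper is mounted at the origin on a cart in front of the work surface, level with it; the furniture and walls round the work are solid. World frame = base frame: x ahead of the robot, y to its left, z up, the work surface at z = 0. Lengths are in mm, angles in rad, forces in N, time in s.
With the tool pointing down it reaches from about 425 to 875 mm from the base axis. Payload 8.4 kg.
Tool frame: the origin (TCP) lies midway between the tips of the shut fingers; the grasp point (between the pads) lies 19 mm behind it; y points along the fingers, z is the direction in which the jaws open and shut, and the axes are right-handed (so a half turn about y gives the same grasp; the last joint's range is limited). The gripper opens to 87 mm and grips with 3 to 60 N. Pads are 19 mm wide; open, the fingers measure 117 mm over their backs; the gripper's body (75 mm by 190 mm) begins 51 mm behind the grasp point.
Start: joints at [-1.371, 0.333, 0.04, 1.465, -0.013, 1.343, -0.059], TCP at [191.344, 621.169, 222.546] pointing down, gripper open.
Joint ranges: [-2.58, 2.58], [-0.38, 2.09], [-1.3, 1.39], [0.25, 2.4], [-1.5, 4.64], [0.08, 2.09], [-2.65, 2.65]. Speed limits (rad/s): [2.22, 2.22, 2.79, 2.79, 3.14, 3.14, 3.14].

## Interface

Orientations are given as [roll, pitch, yaw] about the fixed x, y, z axes, in that order (R = Rz(yaw) Ry(pitch) Rx(roll)).
In Python, from cell import bot, vision, job_done gives the robot as it stands. The module is installed in compiled form; this text tells all that it offers.
- The arm moves only by the tool arm_command, never from a script. Its argument "moves" is a list of rows, each a list of 3 entries, a list of its own where there are three numbers: the shift along the tool's x, y, z normalised to -1 to 1, where 1 is 0.04 m, then the turn, a rotation vector about the tool's x, y, z normalised to -1 to 1, where 1 is 0.1 rad, then the opening, from 0 (shut) to 1 (fully open). In form: [[[x, y, z], [rx, ry, rz], grip], ...]. A call has 1 to 8 rows; each row shifts and turns the commanded pose from where the row before left it, along the tool's axes as they then stand; what a row does not reach is not made up. A row lasts 1/12 s, in which the tool goes at most 41.7 mm and 7.16 degrees, less where a joint would pass 70% of its speed; a pose out of reach is approached as far as the arm can. A call with a number of a shift or a turn outside -1 to 1 is refused whole. A call with a gripper value outside its range is refused whole. The fingers move at their own pace and stop on an object; "force" is the grip in N (left out, the last holds). Time passes only in rows, so rows that do not move let the fingers close. It gives the time, the measured TCP pose, the force and the opening at its end, in the units of the state.
- bot.get_obs(): the state, without advancing time (a new reading comes with each control period).
- vision.grab_frame(name): name is "side" or "top"; returns a dict with "frame" (480x640x3 uint8, red, green, blue), "depth" (480x640 float32, mm along the optical axis (not along the pixel's ray), 0 where there is no reading), "camera_matrix" (3x3 intrinsics, pixels), "xyz" and "orientation" of the camera in the world. Camera axes: x right, y down, z forward; pixel columns grow to the right and rows downward; lengths in mm; the calibration is good to about 2 mm. A picture is of the moment at which its call begins.
- job_done(): hands the job in, once; it reports no verdict.
The state is a dict: "time": time; "joint_pos": joint angles; "joint_velocities": joint speeds; "tau": joint torques, N m; "tool_pos": TCP position; "ee_rot": TCP orientation; "contact_force": force on the tool from outside, world axes, zero at the start; "torque": the same for the moment, N m; "opening": finger opening in mm.
Only numpy, scipy, OpenCV 4.12 (cv2) and the standard library are available. Lean on these libraries where they do the work, as an engineer would, in place of code of your own. Each camera call takes 0.05 s, during which the arm holds its last target. There are 200 camera calls.

## Task

Put the loose parts of the edge burnisher back on their two storage posts. On the tall post with the square foot stack the broad wooden wheel first, then the narrower wooden roller, then the wooden domed cap on top with its dome up; on the short post with the round foot put the wide thin steel flange first and the narrow tall steel collar on top of it. Every part must be fully down and flat, and leave the glue bottle, the small brown jar and the black tin standing where they are.

Things in the scene. Friction and masses are not known exactly. Their poses are not given: they have to be found in the camera images.
- wheel: broad wooden edge-burnishing wheel, a disc 64 mm in diameter and 16 mm thick with one round groove in its rim and a hole 22 mm across right through its middle; about 100 g. Lies flat; origin: centre of its underside, z up along its axis; round, so its yaw does not matter. Stands on the bare table.
- roller: narrower wooden burnishing roller, 46 mm in diameter and 22 mm thick, with three fine grooves round its rim and a hole 22 mm across right through its middle; about 80 g. Lies flat; origin: centre of its underside, z up along its axis; round, so its yaw does not matter. Stands on the bare table.
- cap: wooden domed cap with no hole on top: 40 mm in diameter, straight sides up to 18 mm, then a dome up to 32 mm; a blind hole 22 mm across and 14 mm deep in its underside; about 70 g. Lies flat; origin: centre of its underside, z up along its axis; round, so its yaw does not matter. Stands dome up on the bare table.
- flange: wide thin steel flange, 58 mm in diameter and 12 mm thick, with a hole 22 mm across right through its middle; about 140 g. Lies flat; origin: centre of its underside, z up along its axis; round, so its yaw does not matter. Stands on the bare table.
- collar: narrow tall steel collar, a tube 38 mm in diameter and 26 mm tall with a hole 22 mm across right through its middle; about 120 g. Lies flat; origin: centre of its underside, z up along its axis; round, so its yaw does not matter. Stands on the bare table.
- tall_post: storage post with a square foot, fixed to the table: pale wooden foot 80 x 80 x 15 mm on small rubber feet; from the middle of its top rises a steel post 14 mm in diameter with a tapered tip, 48 mm tall above the foot. Origin: centre of the wooden foot's underside (3 mm over the table); z up along the post; foot top at z = 15 mm, tip of the post at z = 63 mm.
- short_post: storage post with a round foot, fixed to the table: pale wooden foot 80 mm in diameter and 15 mm thick on small rubber feet; from the middle of its top rises a steel post 14 mm in diameter with a tapered tip, 28 mm tall above the foot. Origin: centre of the wooden foot's underside (3 mm over the table); z up along the post; foot top at z = 15 mm, tip of the post at z = 43 mm.
- glue_bottle: bystander: white glue bottle with a red nozzle, 54 mm in diameter and 152 mm tall, standing loose on the cutting mat. Origin: centre of its underside, z up.
- edge_paint: bystander: small brown jar with a black cap, 43 mm in diameter and 70 mm tall, standing loose on the table. Origin: centre of its underside, z up. (Left of all the work stands the fixed hand press of the workshop, about x 0.48 to 0.69 m and y 0.12 to 0.24 m, 0.45 m tall with its lever: keep clear of it.)
- tin: bystander: flat round black tin with a pale rim, 66 mm in diameter and 20 mm tall, lying loose on the table. Origin: centre of its underside, z up.
Mind the look-alikes: they are no part of the job. Leave any orange or turquoise look-alike of the tall_post alone.

How it is judged (in metres and radians):
At the end, for the whole second after the job is handed in: Undersides over the post's origin, within 3 mm: wheel 15, roller 31, cap 53 mm on the tall post; flange 15, collar 27 mm on the short post. Axes within 8 mm of the post's, flat within 0.1 rad, released, at rest (horizontal distance between each of wheel, roller, cap and tall_post below 0.008 m and z of wheel in the frame of tall_post between 0.012 and 0.018 m and angle between each of wheel, roller, cap, flange, collar's own z axis and vertical below 0.1 rad and linear speed of each of wheel, roller, cap, flange, collar below 0.02 m/s and angular speed of each of wheel, roller, cap, flange, collar below 0.3 rad/s and z of roller in the frame of tall_post between 0.028 and 0.034 m and z of cap in the frame of tall_post between 0.05 and 0.056 m and horizontal distance between each of flange, collar and short_post below 0.008 m and z of flange in the frame of short_post between 0.012 and 0.018 m and z of collar in the frame of short_post between 0.024 and 0.03 m); the robot touches nothing.
It fails at once if the glue bottle is shifted by more than 30 mm or tipped over (distance of glue_bottle from where it was at the start of the episode above 0.03 m or angle between glue_bottle's own z axis and vertical above 0.5 rad).
It fails at once if the paint jar is shifted by more than 30 mm or tipped over (distance of edge_paint from where it was at the start of the episode above 0.03 m or angle between edge_paint's own z axis and vertical above 0.5 rad).
It fails at once if the tin is shifted by more than 30 mm or tipped over (distance of tin from where it was at the start of the episode above 0.03 m or angle between tin's own z axis and vertical above 0.5 rad).
It also fails if it takes over 125 s, if anything falls off the work surface, if the arm or the gripper's body presses on something with over 40 N, if the wrist force passes 120 N, or if a joint passes its speed limit or range.

## Working session

There is one attempt and no reset: what is moved stays moved. The work goes in short steps, Python scripts to look and compute and a tool call to move; the robot and the scene stay as the last step left them, time stands still between calls to the robot, and variables do not carry over. Pictures are saved under pics/ and viewed, about 12 in all and at most 16, crops included, and the job is handed in when it is done.

Besides the shell and the picture viewer there is one more tool, called after "Emit:" as name([rows], argument=value, ...), one row to a line, values as JSON. arm_command: Moves the arm, as the interface text tells. Scaled input: -1 to 1 covers 0.04 m each way for a shift and 0.1 rad each way for a turn. Its arguments: {"type":"object","properties":{"moves":{"type":"array"},"force":{"type":"number"}},"required":["moves"]}

```bash
mkdir -p pics; cat > h.py <<'E'
import numpy as np, cv2
from cell import bot, vision, job_done
from scipy.spatial.transform import Rotation as R
def grab(n,f=None):
    d=vision.grab_frame(n)
    if f: cv2.imwrite('pics/'+f,d['frame'][:,:,::-1])
    return d
def cloud(d):
    K=np.array(d['camera_matrix']);Z=d['depth'];v,u=np.indices(Z.shape)
    P=np.stack([(u-K[0,2])/K[0,0]*Z,(v-K[1,2])/K[1,1]*Z,Z],-1)
    o=np.array(d['orientation']); M=o if o.shape==(3,3) else R.from_euler('xyz',o).as_matrix()
    return P@M.T+np.array(d['xyz'])
E
python3 - <<'E'
from h import *
for n in('top','side'):
    d=grab(n,n+'1.png');print(n,d['xyz'],d['orientation'],d['camera_matrix'])
    np.save(n+'1.npy',cloud(d))
s=bot.get_obs();print(s)
E
```

```text
top [ 298.8060017  -229.24080842 1485.31960286] [-2.92423061  0.00296679 -1.58912198] [[609.20197556   0.         312.76341211]
 [  0.         609.20197556 241.53340584]
 [  0.           0.           1.        ]]
side [436.03322592 648.35240964 761.26355477] [-2.25851507  0.00409135 -2.93988614] [[550.81993697   0.         319.3819428 ]
 [  0.         550.81993697 236.77248292]
 [  0.           0.           1.        ]]
{'time': 0.1, 'joint_pos': array([-1.37119611,  0.33382844,  0.03985519,  1.46615703, -0.01340106,
        1.34331033, -0.05853409]), 'joint_velocities': array([-0.00159843,  0.00018225, -0.00023026, -0.00211808,  0.00010849,
        0.00042148,  0.00060191]), 'tau': array([ 4.53167508e-03, -6.57817483e+01,  1.34019580e+00, -4.04708970e+01,
       -5.97563060e-02,  4.09127329e-02,  1.04853209e-04]), 'tool_pos': array([191.23318041, 620.79601931, 221.76822599]), 'ee_rot': array([-1.57223103e+00, -8.86227295e-05, -2.98832627e-01]), 'contact_force': array([0.04989048, 0.01750505, 0.10004009]), 'torque': array([0.04645197, 0.00481537, 0.01150748]), 'opening': 87.06077059414253}
```

View pics/top1.png

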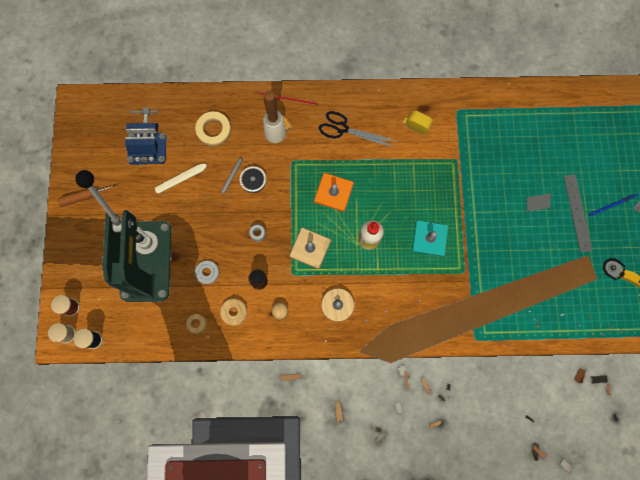

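View pics/side1.png

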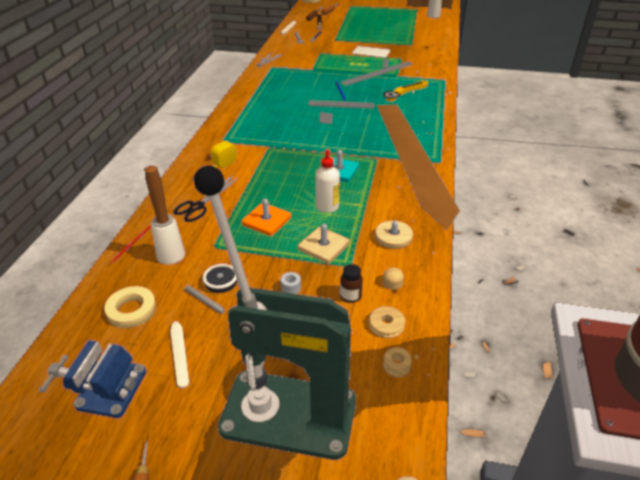

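The top view shows the wheel at (233,312), roller (196,323), cap (280,311), flange (207,271) and collar (257,232). The tall post is at (310,247) and the short post at (338,305). The bystanders are the bottle (372,233), jar (258,279) and tin (253,179). Next I'll measure them from depth.

```bash
python3 - <<'E'
from h import *
P=np.load('top1.npy'); S=np.load('side1.npy').reshape(-1,3)
print('table z',[np.round(P[v,u],1) for v,u in((300,300),(340,250),(210,220),(200,310))])
ob=dict(wheel=(233,312,16,64),roller=(196,323,22,46),cap=(280,311,18,40),flange=(207,271,12,58),collar=(257,232,26,38),tall=(310,247,18,80),short=(338,305,18,80),jar=(258,279,70,43),tin=(253,179,20,66),bottle=(372,233,100,54))
for k,(u,v,h,D) in ob.items():
    q=P[v-26:v+27,u-26:u+27].reshape(-1,3)
    c=P[v-3:v+4,u-3:u+4].reshape(-1,3).mean(0)[:2]
    r=[]
    for Q in(q,S):
        cc=c.copy()
        for _ in range(8):
            m=(np.linalg.norm(Q[:,:2]-cc,axis=1)<D/2+10)&(Q[:,2]>h-5)&((Q[:,2]<h+6)|(k in('cap','bottle')))
            if m.sum()<5: break
            A=Q[m]; (x,y),rad=cv2.minEnclosingCircle(A[:,:2].astype(np.float32))
            cc=np.array([x,y])
        r+=[np.round(cc,1),round(rad,1),m.sum(),np.round(np.median(A[:,2]),1),np.round(A[:,:2].mean(0),1)]
        if k in('tall','short'):
            t=(np.linalg.norm(Q[:,:2]-cc,axis=1)<30)&(Q[:,2]>h+8); r+=['post',np.round(np.median(Q[t],0),1),t.sum()]
    print(k,*r)
t=P[247-26:247+27,310-26:310+27].reshape(-1,3);m=(t[:,2]>13)&(t[:,2]<24)
print(cv2.minAreaRect(t[m][:,:2].astype(np.float32)))
a=cv2.imread('pics/top1.png')[165:345,180:380]
cv2.imwrite('pics/c1.png',cv2.resize(a,None,fx=4,fy=4,interpolation=3)[:600])
E
```

```text
table z [array([ 480.9, -197. ,    1.2]), array([386.4, -75.4,   3. ]), array([712.7,   1.9,   0.8]), array([ 732.3, -225.8,    8.5])]
wheel [459.8 -33.8] 36.5 448 16.5 [455.  -34.8] [455.1 -36.4] 33.3 682 14.3 [454.9 -35.2]
roller [427.6  53.8] 23.3 212 22.6 [427.3  53.7] [428.5  52.1] 24.2 408 20.5 [427.9  53.1]
cap [ 455.2 -146.8] 20.3 217 28.4 [ 453.7 -147.5] [ 454.9 -148.4] 20.2 279 24.9 [ 455.  -142.4]
flange [556.2  33.5] 36.3 348 11.5 [553.6  32.1] [556.8  31.4] 36.3 0 11.5 [553.6  32.1]
collar [647.9 -92.3] 19.2 120 26.6 [647.9 -92.7] [648.5 -93.9] 20.6 172 23.8 [647.9 -93.6]
tall [ 605.1 -223.5] 49.7 861 18.2 [ 606.5 -222.6] post [ 605.1 -222.8   57.4] 50 [ 604.9 -223.8] 49.9 824 16.2 [ 607.  -219.9] post [ 608.  -220.6   47.3] 94
short [ 467.1 -286.6] 40.1 741 18.2 [ 466.  -286.3] post [ 466.5 -285.8   40.4] 31 [ 466.1 -288. ] 42.1 635 16.4 [ 466.9 -284.1] post [ 467.4 -285.5   36.6] 50
jar [530.2 -95.7] 17.0 149 70.1 [529.8 -95.6] [529.8 -98.2] 17.9 182 67.7 [530.2 -96.3]
tin [787.6 -81.4] 34.4 454 20.1 [788.2 -80.9] [788.6 -83.8] 34.5 600 17.6 [788.8 -82.1]
bottle [ 629.  -368.1] 25.8 341 105.9 [ 625.6 -367.7] [ 629.2 -368.2] 27.0 365 109.0 [ 628.6 -363.1]
((608.49755859375, -222.57763671875), (80.0146255493164, 81.48535919189453), 65.61527252197266)
```

```bash
python3 - <<'E'
from h import *
Q=np.vstack([np.load('top1.npy').reshape(-1,3),np.load('side1.npy').reshape(-1,3)])
print('     ',*range(40,720,40))
for x in range(800,340,-40):
    row=[]
    for y in range(40,720,40):
        m=(abs(Q[:,0]-x)<20)&(abs(Q[:,1]-y)<20); row.append(int(np.percentile(Q[m,2],99)) if m.sum()>3 else -1)
    print(x,*row,sep='\t')
E
```

```text
40 80 120 160 200 240 280 320 360 400 440 480 520 560 600 640 680
800	11	13	13	8	6	6	7	6	7	8	7	-1	-1	-1	-1	-1	-1
760	7	7	11	13	7	7	15	28	31	29	7	-1	-1	-1	-1	-1	-1
720	7	7	6	7	7	7	7	7	26	30	7	-1	-1	-1	-1	-1	-1
680	8	7	23	444	445	20	3	7	8	8	8	-1	-1	-1	-1	-1	-1
640	8	6	23	446	445	17	4	7	8	8	8	-1	-1	-1	-1	-1	-1
600	10	7	21	255	253	17	5	7	8	8	6	-1	-1	-1	-1	-1	-1
560	19	9	23	254	254	16	6	8	8	8	9	-1	-1	-1	-1	-1	-1
520	16	8	25	253	251	20	7	7	7	8	9	-1	-1	-1	-1	-1	-1
480	7	7	21	222	223	21	8	9	71	65	8	-1	-1	-1	-1	-1	-1
440	27	26	6	6	6	6	8	9	67	57	9	-1	-1	-1	-1	761	-1
400	25	25	6	7	8	7	76	78	65	62	8	-1	-1	-1	-1	-1	-1
360	7	6	7	6	6	7	71	72	7	7	8	-705	-706	-705	-706	-703	-700
```

Emit:
arm_command([
  [[0, -0.9, 0], [0, 0, 0], 1],
  [[0, -0.9, 0], [0, 0, 0], 1],
  [[0, -0.9, 0], [0, 0, 0], 1],
  [[0, -0.9, 0], [0, 0, 0], 1],
  [[0, -0.9, 0], [0, 0, 0], 1],
  [[0, -0.9, 0], [0, 0, 0], 1],
  [[0, -0.9, 0], [0, 0, 0], 1],
  [[0, 0, 0], [0, 0, 0], 1],
], force=20)

```text
time: 0.77
tool_pos: [191.5, 621.7, 482.0]
ee_rot: [-1.561, 0.001, -0.299]
contact_force: [-0.4, 0.3, 2.0]
opening: 86.8
```

Emit:
arm_command([
  [[0, 0, -0.8], [0, 0, 0], 1],
  [[0, 0, -0.8], [0, 0, 0], 1],
  [[0, 0, -0.8], [0, 0, 0], 1],
  [[0, 0, -0.8], [0, 0, 0], 1],
  [[0, 0, -0.8], [0, 0, 0], 1],
  [[0, 0, 0], [0, 0, 0], 1],
])

```text
time: 1.27
tool_pos: [143.2, 464.1, 476.5]
ee_rot: [-1.569, 0.001, -0.299]
contact_force: [0.6, -0.7, 0.9]
opening: 86.7
```

Emit:
arm_command([
  [[0.9, 0, 0], [0, 0.75, 0], 1],
  [[0.9, 0, 0], [0, 0.75, 0], 1],
  [[0.9, 0, 0], [0, 0.75, 0], 1],
  [[0.9, 0, 0], [0, 0.75, 0], 1],
  [[0.9, 0, 0], [0, 0.75, 0], 1],
  [[0, 0, 0], [0, 0, 0], 1],
])

```text
time: 1.77
tool_pos: [311.9, 385.7, 474.6]
ee_rot: [-1.57, -0.002, -0.689]
contact_force: [1.3, -0.2, 1.0]
opening: 86.9
```

Emit:
arm_command([
  [[0.9, 0, 0], [0, 0.75, 0], 1],
  [[0.9, 0, -0.1], [0, 0.75, 0], 1],
  [[0.9, 0, -0.1], [0, 0.75, 0], 1],
  [[0.9, 0, -0.1], [0, 0.75, 0], 1],
  [[0.9, 0, -0.1], [0, 0.75, 0], 1],
  [[0.9, 0, -0.1], [0, 0.75, 0], 1],
  [[0.9, 0, -0.1], [0, 0.75, 0], 1],
  [[0, 0, 0], [0, 0, 0], 1],
])

```text
time: 2.43
tool_pos: [444.1, 173.9, 475.3]
ee_rot: [-1.569, -0.001, -1.214]
contact_force: [0.2, -1.3, 0.2]
opening: 87.1
```

Emit:
arm_command([
  [[0.9, 0, -0.1], [0, 0.6, 0], 1],
  [[0.9, 0, -0.1], [0, 0.6, 0], 1],
  [[0.9, 0, -0.1], [0, 0.6, 0], 1],
  [[0.9, 0, -0.1], [0, 0.6, 0], 1],
  [[0.9, 0, -0.1], [0, 0.6, 0], 1],
  [[0.9, 0, -0.1], [0, 0.6, 0], 1],
  [[0, 0, 0], [0, 0, 0], 1],
])

```text
time: 3.02
tool_pos: [464.8, -41.2, 475.3]
ee_rot: [-1.569, -0.0, -1.572]
contact_force: [-0.5, -1.2, 0.8]
opening: 86.9
```

Emit:
arm_command([
  [[-0.15, 1, -0.25], [0, 0, 0], 1],
  [[0, 1, 0], [0, 0, 0], 1],
  [[0, 1, 0], [0, 0, 0], 1],
  [[0, 1, 0], [0, 0, 0], 1],
  [[0, 1, 0], [0, 0, 0], 1],
  [[0, 1, 0], [0, 0, 0], 1],
  [[0, 1, 0], [0, 0, 0], 1],
  [[0, 1, 0], [0, 0, 0], 1],
])

```text
time: 3.68
tool_pos: [455.1, -27.0, 152.9]
ee_rot: [-1.57, 0.0, -1.558]
contact_force: [1.8, 0.8, -0.0]
opening: 87.1
```

Emit:
arm_command([
  [[0, 1, 0], [0, 0, 0], 1],
  [[0, 1, 0], [0, 0, 0], 1],
  [[0, 0.5, 0], [0, 0, 0], 1],
  [[0, 0, 0], [0, 0, 0], 1],
  [[0, 0, 0], [0, 0, 0], 1],
])

```text
time: 4.1
tool_pos: [454.8, -27.6, 54.3]
ee_rot: [-1.573, -0.002, -1.559]
contact_force: [0.9, 1.2, 0.6]
opening: 87.0
```

```bash
python3 - <<'E'
from h import *
s=bot.get_obs();print(s['tool_pos'],s['ee_rot'],s['joint_pos'])
d=grab('side');cv2.imwrite('pics/s2.png',cv2.resize(d['frame'][160:420,240:480,::-1],None,fx=2.3,fy=2.3))
E
```

```text
[454.82022425 -27.57029994  54.28053271] [-1.57308467e+00 -1.56119814e-03 -1.55850130e+00] [-0.73957014  0.12054231  0.74904308  2.13962178 -0.10122058  0.91823873
  0.07991512]
```

View pics/s2.png

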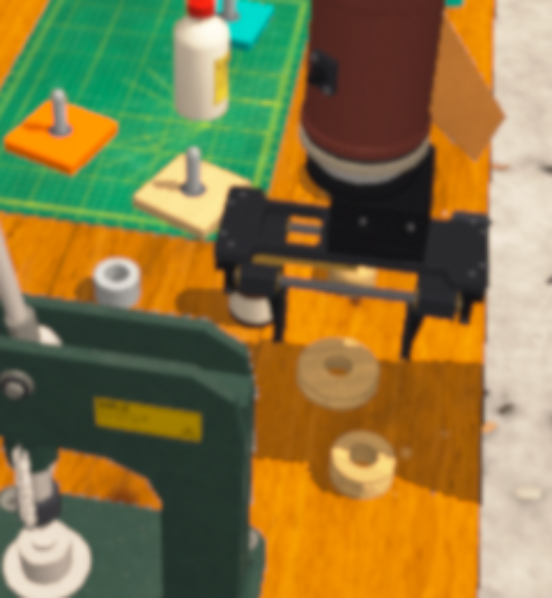

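The gripper straddles the wheel and the jar stays clear. I'll correct y, lower and grip.

Emit:
arm_command([
  [[0.2, 0.2, 0], [0, 0, 0], 1],
  [[0, 0.5, 0], [0, 0, 0], 1],
  [[0, 0.5, 0], [0, 0, 0], 1],
  [[0, 0, 0], [0, 0, 0], 1],
  [[0, 0, 0], [0, 0, 0], 1],
])

```text
time: 4.57
tool_pos: [456.2, -35.4, 7.8]
ee_rot: [-1.57, 0.0, -1.559]
contact_force: [-0.3, 0.0, 0.3]
opening: 86.8
```

Emit:
arm_command([
  [[0, 0, 0], [0, 0, 0], 0.6],
  [[0, 0, 0], [0, 0, 0], 0.4],
  [[0, 0, 0], [0, 0, 0], 0.4],
  [[0, 0, 0], [0, 0, 0], 0.4],
  [[0, 0, 0], [0, 0, 0], 0.4],
  [[0, 0, 0], [0, 0, 0], 0.4],
], force=25)

```text
time: 5.07
tool_pos: [455.9, -35.3, 7.1]
ee_rot: [-1.57, 0.0, -1.559]
contact_force: [-0.5, 0.9, 7.2]
opening: 62.5
```

Emit:
arm_command([
  [[0, -0.4, 0], [0, 0, 0], 0.4],
  [[0, -0.8, 0], [0, 0, 0], 0.4],
  [[0, -0.8, 0], [0, 0, 0], 0.4],
  [[0, -0.8, 0], [0, 0, 0], 0.4],
  [[0, 0, 0], [0, 0, 0], 0.4],
])

```text
time: 5.48
tool_pos: [458.6, -35.7, 123.7]
ee_rot: [-1.563, 0.002, -1.56]
contact_force: [1.9, -0.1, -1.7]
opening: 63.0
```

Emit:
arm_command([
  [[0.5, 0, 0.4], [0, 0, 0], 0.4],
  [[0.7, 0, 0.55], [0, 0, 0], 0.4],
  [[0.7, 0, 0.55], [0, 0, 0], 0.4],
  [[0.7, 0, 0.55], [0, 0, 0], 0.4],
  [[0.7, 0, 0.55], [0, 0, 0], 0.4],
  [[0.7, 0, 0.55], [0, 0, 0], 0.4],
  [[0.6, 0, 0.5], [0, 0, 0], 0.4],
  [[0, 0, 0], [0, 0, 0], 0.4],
])

```text
time: 6.15
tool_pos: [605.1, -223.4, 117.4]
ee_rot: [-1.571, -0.005, -1.563]
contact_force: [-0.4, 0.3, -1.2]
opening: 62.7
```

```bash
python3 - <<'E'
from h import *
s=bot.get_obs();print(s['tool_pos'],s['ee_rot'],s['contact_force'],s['opening'])
d=grab('side');cv2.imwrite('pics/s3.png',cv2.resize(d['frame'][130:330,230:430,::-1],None,fx=2.8,fy=2.8))
np.save('s3.npy',cloud(d))
E
```

```text
[ 605.07464502 -223.38340465  117.392794  ] [-1.571396   -0.0045093  -1.56270244] [-0.41236216  0.32316226 -1.21456922] 62.74350328973673
```

View pics/s3.png

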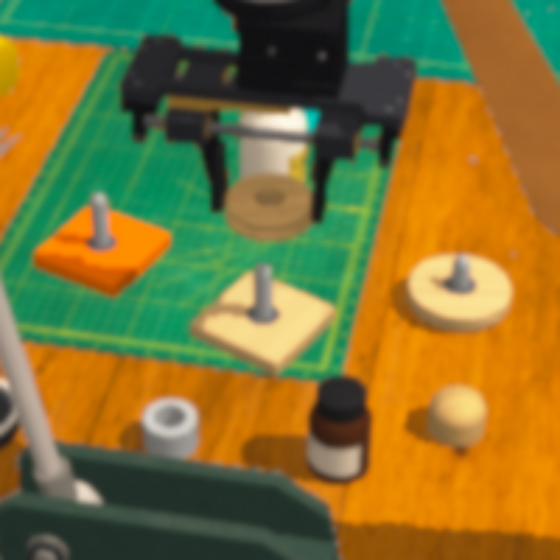

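Emit:
arm_command([
  [[0, 0.6, 0.02], [0, 0, 0], 0.4],
  [[0, 0.5, 0], [0, 0, 0], 0.4],
  [[0, 0.25, 0], [0, 0, 0], 0.4],
  [[0, 0.25, 0], [0, 0, 0], 0.4],
  [[0, 0.25, 0], [0, 0, 0], 0.4],
  [[0, 0.25, 0], [0, 0, 0], 0.4],
  [[0, 0.1, 0], [0, 0, 0], 0.4],
  [[0, 0, 0], [0, 0, 0], 0.4],
])

```text
time: 6.87
tool_pos: [606.9, -220.7, 31.9]
ee_rot: [-1.564, -0.006, -1.56]
contact_force: [10.2, -11.1, -4.7]
opening: 62.7
```

Emit:
arm_command([
  [[0, 0, 0], [0, 0, 0], 0.4],
  [[0, 0, 0], [0, 0, 0], 0.4],
])

```text
time: 7.03
tool_pos: [606.9, -220.7, 32.0]
ee_rot: [-1.564, -0.006, -1.56]
contact_force: [10.8, -12.2, -5.2]
opening: 62.3
```

```bash
python3 - <<'E'
from h import *
s=bot.get_obs();print(s['tool_pos'],s['ee_rot'],s['contact_force'],s['torque'],s['joint_velocities'].round(3))
d=grab('side');cv2.imwrite('pics/s4.png',cv2.resize(d['frame'][170:290,270:390,::-1],None,fx=4.5,fy=4.5,interpolation=3))
E
```

```text
[ 606.87578898 -220.6943128    31.96411545] [-1.56443119 -0.00601636 -1.55964511] [ 10.76923926 -12.21245472  -5.24400293] [-2.76668745 -2.3030462   0.01074167] [ 0.001 -0.001  0.001  0.001  0.    -0.002  0.   ]
```

View pics/s4.png

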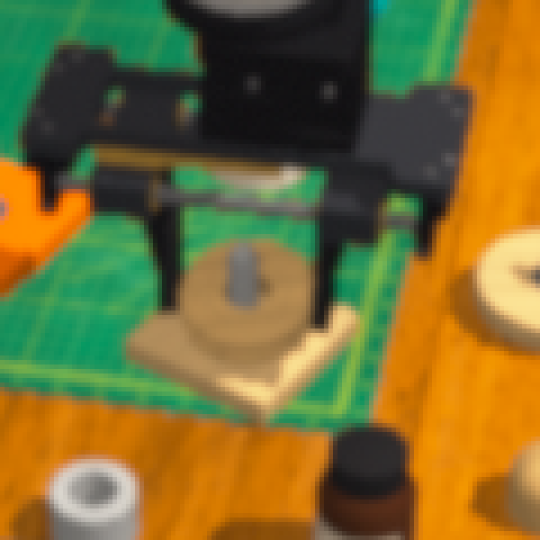

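The wheel is threaded on the post but presses sideways on it, so I'll follow the force to relieve it.

Emit:
arm_command([
  [[0.05, 0, 0.04], [0, 0, 0], 0.4],
  [[0, 0, 0], [0, 0, 0], 0.4],
  [[0, 0, 0], [0, 0, 0], 0.4],
])

```text
time: 7.33
tool_pos: [607.1, -221.0, 31.5]
ee_rot: [-1.568, -0.003, -1.559]
contact_force: [3.6, -6.3, -0.9]
opening: 62.5
```

Emit:
arm_command([
  [[0.08, 0, 0.05], [0, 0, 0], 0.4],
  [[0, 0, 0], [0, 0, 0], 0.4],
  [[0, 0, 0], [0, 0, 0], 0.4],
])

```text
time: 7.58
tool_pos: [608.0, -222.4, 30.6]
ee_rot: [-1.571, 0.0, -1.558]
contact_force: [0.3, -1.6, -0.2]
opening: 62.4
```

Emit:
arm_command([
  [[0.06, 0, 0.04], [0, 0, 0], 0.4],
  [[0, 0.1, 0], [0, 0, 0], 0.4],
  [[0, 0.05, 0], [0, 0, 0], 0.4],
  [[0, 0, 0], [0, 0, 0], 0.4],
  [[0, 0, 0], [0, 0, 0], 0.4],
])

```text
time: 8.0
tool_pos: [609.6, -225.9, 24.5]
ee_rot: [-1.571, -0.001, -1.559]
contact_force: [-0.4, -2.6, 3.5]
opening: 61.9
```

Emit:
arm_command([
  [[0, 0, 0], [0, 0, 0], 0.8],
  [[0, 0, 0], [0, 0, 0], 1],
  [[0, 0, 0], [0, 0, 0], 1],
  [[0, 0, 0], [0, 0, 0], 1],
  [[0, -0.3, 0], [0, 0, 0], 1],
  [[0, -0.8, 0], [0, 0, 0], 1],
  [[0, -0.9, 0], [0, 0, 0], 1],
  [[0, -0.9, 0], [0, 0, 0], 1],
])

```text
time: 8.67
tool_pos: [609.2, -225.2, 142.4]
ee_rot: [-1.572, -0.0, -1.559]
contact_force: [1.5, 0.9, 0.0]
opening: 86.8
```

```bash
python3 - <<'E'
from h import *
s=bot.get_obs();print(s['tool_pos'],s['ee_rot'],s['contact_force'])
P=cloud(grab('side')).reshape(-1,3)
c=np.array([608,-223.])
for _ in range(5):
    m=(np.linalg.norm(P[:,:2]-c,axis=1)<45)&(P[:,2]>29)&(P[:,2]<37);(x,y),r=cv2.minEnclosingCircle(P[m][:,:2].astype(np.float32));c=np.array([x,y])
print('wheel',c,r,P[m].mean(0),m.sum())
m=(np.linalg.norm(P[:,:2]-c,axis=1)<20)&(P[:,2]>44)&(P[:,2]<75);print('post',P[m].mean(0),m.sum())
E
```

```text
[ 609.24684715 -225.19096586  142.43259074] [-1.57172526e+00 -5.74342441e-05 -1.55917859e+00] [1.47759746 0.86279363 0.02971909]
wheel [ 609.81970215 -227.89100647] 33.49842071533203 [ 607.60321113 -223.29033912   32.28181946] 412
post [ 608.23240396 -221.33192249   55.15592142] 55
```

Emit:
arm_command([
  [[-0.87, 0, -0.56], [0, 0, 0], 1],
  [[-0.87, 0, -0.56], [0, 0, 0], 1],
  [[-0.87, 0, -0.56], [0, 0, 0], 1],
  [[-0.87, 0, -0.56], [0, 0, 0], 1],
  [[-0.87, 0, -0.56], [0, 0, 0], 1],
  [[-0.87, 0, -0.56], [0, 0, 0], 1],
  [[-0.87, 0.5, -0.56], [0, 0, 0], 1],
  [[-0.87, 0.5, -0.56], [0, 0, 0], 1],
])

```text
time: 9.38
tool_pos: [431.2, 46.6, 105.3]
ee_rot: [-1.567, 0.003, -1.558]
contact_force: [0.8, 0.1, -0.4]
opening: 87.1
```

Emit:
arm_command([
  [[0, 0, 0], [0, 0, 0], 1],
  [[0, 0, 0], [0, 0, 0], 1],
])

```text
time: 9.55
tool_pos: [430.1, 46.2, 104.1]
ee_rot: [-1.572, 0.001, -1.555]
contact_force: [0.3, -0.8, 0.3]
opening: 87.1
```

Emit:
arm_command([
  [[-0.18, 0.4, -0.05], [0, 0, 0], 1],
  [[0, 0.6, 0], [0, 0, 0], 1],
  [[0, 0.6, 0], [0, 0, 0], 1],
  [[0, 0.5, 0], [0, 0, 0], 1],
  [[0, 0.2, 0], [0, 0, 0], 1],
  [[0, 0, 0], [0, 0, 0], 1],
  [[0, 0, 0], [0, 0, 0], 1],
])

```text
time: 10.13
tool_pos: [430.2, 50.9, 13.0]
ee_rot: [-1.57, -0.001, -1.56]
contact_force: [0.5, -0.0, 0.1]
opening: 87.1
```

Emit:
arm_command([
  [[-0.07, 0.05, -0.06], [0, 0, 0], 1],
  [[0, 0, 0], [0, 0, 0], 1],
  [[0, 0, 0], [0, 0, 0], 0.6],
  [[0, 0, 0], [0, 0, 0], 0.35],
  [[0, 0, 0], [0, 0, 0], 0.35],
  [[0, 0, 0], [0, 0, 0], 0.35],
  [[0, 0, 0], [0, 0, 0], 0.35],
  [[0, 0, 0], [0, 0, 0], 0.35],
])

```text
time: 10.8
tool_pos: [427.0, 54.5, 10.3]
ee_rot: [-1.571, 0.0, -1.559]
contact_force: [-0.9, 0.6, 0.3]
opening: 54.7
```

Emit:
arm_command([
  [[0, 0, 0], [0, 0, 0], 0.35],
  [[0, 0, 0], [0, 0, 0], 0.35],
  [[0, -0.4, 0], [0, 0, 0], 0.35],
  [[0, -0.8, 0], [0, 0, 0], 0.35],
  [[0, -0.8, 0], [0, 0, 0], 0.35],
  [[0, -0.8, 0], [0, 0, 0], 0.35],
  [[0, -0.3, 0], [0, 0, 0], 0.35],
  [[0, 0, 0], [0, 0, 0], 0.35],
])

```text
time: 11.47
tool_pos: [428.8, 55.1, 137.2]
ee_rot: [-1.566, 0.003, -1.559]
contact_force: [1.5, -0.1, -1.2]
opening: 44.7
```

Emit:
arm_command([
  [[0.5, 0, 0.3], [0, 0, 0], 0.35],
  [[0.93, 0, 0.6], [0, 0, 0], 0.35],
  [[0.93, 0, 0.6], [0, 0, 0], 0.35],
  [[0.93, 0, 0.6], [0, 0, 0], 0.35],
  [[0.93, 0, 0.6], [0, 0, 0], 0.35],
  [[0.93, 0, 0.6], [0, 0, 0], 0.35],
  [[0.93, 0, 0.6], [0, 0, 0], 0.35],
  [[0.9, 0, 0.58], [0, 0, 0], 0.35],
])

```text
time: 12.13
tool_pos: [600.5, -210.1, 131.8]
ee_rot: [-1.574, -0.0, -1.558]
contact_force: [1.4, 0.4, 0.9]
opening: 45.3
```

Emit:
arm_command([
  [[0, 0, 0], [0, 0, 0], 0.35],
  [[0, 0.6, 0], [0, 0, 0], 0.35],
  [[0, 0, 0], [0, 0, 0], 0.35],
  [[0, 0, 0], [0, 0, 0], 0.35],
])

```text
time: 12.47
tool_pos: [598.7, -208.2, 108.2]
ee_rot: [-1.575, 0.0, -1.559]
contact_force: [0.4, 0.9, -0.8]
opening: 44.9
```

```bash
python3 - <<'E'
from h import *
s=bot.get_obs();z=s['tool_pos'][2];print(s['tool_pos'],s['ee_rot'],s['contact_force'])
for n in('side',):
    P=cloud(grab(n,n+'5.png')).reshape(-1,3)
    m=(abs(P[:,0]-s['tool_pos'][0])<19)&(abs(P[:,1]-s['tool_pos'][1])<30)&(P[:,2]>z+5)&(P[:,2]<z+16)
    print('roller top',P[m].mean(0),P[m][:,:2].min(0),P[m][:,:2].max(0),m.sum())
E
```

```text
[ 598.71919702 -208.16932668  108.17562038] [-1.57512955e+00  3.49448715e-04 -1.55922674e+00] [ 0.36704868  0.91929689 -0.84075686]
roller top [ 598.45762901 -209.06865471  117.52941457] [ 579.74325163 -233.71872839] [ 617.68585534 -185.76449662] 219
```

Emit:
arm_command([
  [[0.39, 0, 0.24], [0, 0, 0], 0.35],
  [[0, 0, 0], [0, 0, 0], 0.35],
  [[0, 0.5, 0], [0, 0, 0], 0.35],
  [[0, 0.3, 0], [0, 0, 0], 0.35],
  [[0, 0.3, 0], [0, 0, 0], 0.35],
  [[0, 0.2, 0], [0, 0, 0], 0.35],
  [[0, 0, 0], [0, 0, 0], 0.35],
  [[0, 0, 0], [0, 0, 0], 0.35],
])

```text
time: 13.18
tool_pos: [609.9, -223.8, 58.2]
ee_rot: [-1.571, 0.0, -1.559]
contact_force: [0.2, 0.2, -0.6]
opening: 45.2
```

Emit:
arm_command([
  [[0, 0.2, 0], [0, 0, 0], 0.35],
  [[0, 0.1, 0], [0, 0, 0], 0.35],
  [[0, 0.05, 0], [0, 0, 0], 0.35],
  [[0, 0, 0], [0, 0, 0], 0.35],
  [[0, 0, 0], [0, 0, 0], 0.35],
])

```text
time: 13.6
tool_pos: [610.1, -224.1, 44.5]
ee_rot: [-1.571, 0.0, -1.559]
contact_force: [-0.8, 0.8, 1.0]
opening: 45.2
```

Emit:
arm_command([
  [[0, 0.03, 0], [0, 0, 0], 0.35],
  [[0, 0, 0], [0, 0, 0], 0.6],
  [[0, 0, 0], [0, 0, 0], 0.8],
  [[0, 0, 0], [0, 0, 0], 0.8],
  [[0, 0, 0], [0, 0, 0], 0.8],
  [[0, -0.3, 0], [0, 0, 0], 1],
  [[0, -0.9, 0], [0, 0, 0], 1],
  [[0, -0.9, 0], [0, 0, 0], 1],
])

```text
time: 14.27
tool_pos: [608.9, -223.9, 127.5]
ee_rot: [-1.574, 0.0, -1.559]
contact_force: [1.5, -0.3, 1.1]
opening: 81.2
```

Emit:
arm_command([
  [[-0.38, 0, -0.77], [0, 0, 0], 1],
  [[-0.38, 0, -0.77], [0, 0, 0], 1],
  [[-0.38, 0, -0.77], [0, 0, 0], 1],
  [[-0.38, 0, -0.77], [0, 0, 0], 1],
  [[-0.38, 0.5, -0.77], [0, 0, 0], 1],
  [[0, 0.5, 0], [0, 0, 0], 1],
  [[0, 0, 0], [0, 0, 0], 1],
  [[0, 0, 0], [0, 0, 0], 1],
])

```text
time: 14.93
tool_pos: [455.4, -149.9, 87.8]
ee_rot: [-1.571, 0.0, -1.559]
contact_force: [0.3, 0.3, 0.3]
opening: 86.9
```

```bash
python3 - <<'E'
from h import *
s=bot.get_obs();print(s['tool_pos'],s['ee_rot'])
d=grab('side');cv2.imwrite('pics/s6.png',cv2.resize(d['frame'][170:310,270:430,::-1],None,fx=4,fy=4,interpolation=3))
E
```

```text
[ 455.41649415 -149.88375994   87.76835844] [-1.57068518e+00  1.35844163e-04 -1.55879518e+00]
```

View pics/s6.png

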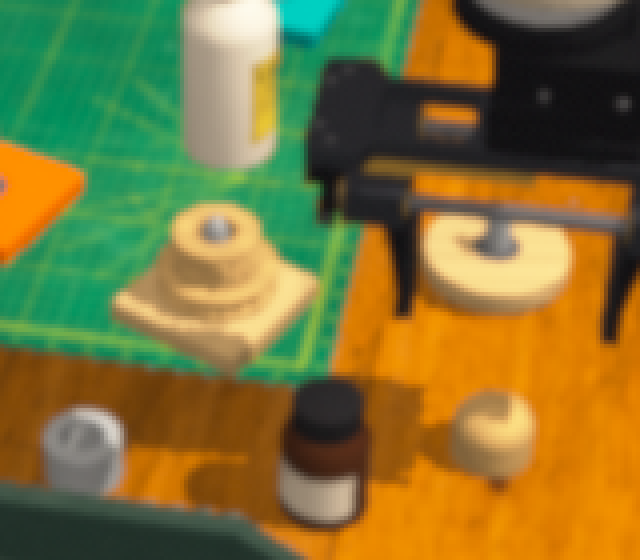

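The wheel and roller are seated flat, and the cap lies between the fingers.

Emit:
arm_command([
  [[-0.05, 0.5, 0], [0, 0, 0], 1],
  [[0, 0.6, 0], [0, 0, 0], 1],
  [[0, 0.6, 0], [0, 0, 0], 1],
  [[0, 0.25, 0], [0, 0, 0], 1],
  [[0, 0, 0], [0, 0, 0], 1],
  [[0, 0, 0], [0, 0, 0], 1],
])

```text
time: 15.48
tool_pos: [455.6, -149.3, 9.7]
ee_rot: [-1.572, -0.002, -1.56]
contact_force: [0.2, 1.2, 0.7]
opening: 87.3
```

Emit:
arm_command([
  [[0, 0, 0], [0, 0, 0], 0.6],
  [[0, 0, 0], [0, 0, 0], 0.3],
  [[0, 0, 0], [0, 0, 0], 0.3],
  [[0, 0, 0], [0, 0, 0], 0.3],
  [[0, 0, 0], [0, 0, 0], 0.3],
  [[0, 0, 0], [0, 0, 0], 0.3],
  [[0, 0, 0], [0, 0, 0], 0.3],
  [[0, 0, 0], [0, 0, 0], 0.3],
])

```text
time: 16.15
tool_pos: [455.1, -147.8, 9.2]
ee_rot: [-1.571, 0.0, -1.559]
contact_force: [0.2, 0.0, 0.2]
opening: 41.2
```

Emit:
arm_command([
  [[0, 0, 0], [0, 0, 0], 0.3],
  [[0, 0, 0], [0, 0, 0], 0.3],
  [[0, -0.4, 0], [0, 0, 0], 0.3],
  [[0, -0.8, 0], [0, 0, 0], 0.3],
  [[0, -0.8, 0], [0, 0, 0], 0.3],
  [[0, -0.8, 0], [0, 0, 0], 0.3],
  [[0, -0.4, 0], [0, 0, 0], 0.3],
  [[0, 0, 0], [0, 0, 0], 0.3],
])

```text
time: 16.82
tool_pos: [457.1, -148.3, 140.2]
ee_rot: [-1.565, 0.001, -1.559]
contact_force: [1.4, 1.1, -0.2]
opening: 38.4
```

Emit:
arm_command([
  [[0.2, 0, 0.5], [0, 0, 0], 0.3],
  [[0.4, 0, 0.8], [0, 0, 0], 0.3],
  [[0.4, 0, 0.8], [0, 0, 0], 0.3],
  [[0.4, 0, 0.8], [0, 0, 0], 0.3],
  [[0.4, 0, 0.75], [0, 0, 0], 0.3],
  [[0.1, 0, 0.2], [0, 0, 0], 0.3],
  [[0, 0, 0], [0, 0, 0], 0.3],
  [[0, 0, 0], [0, 0, 0], 0.3],
])

```text
time: 17.48
tool_pos: [607.6, -222.1, 135.7]
ee_rot: [-1.574, -0.0, -1.56]
contact_force: [0.1, 0.8, -0.5]
opening: 38.8
```

```bash
python3 - <<'E'
from h import *
s=bot.get_obs();t=s['tool_pos'];print(t,s['ee_rot'],s['contact_force'],s['opening'])
d=grab('side');P=cloud(d).reshape(-1,3)
m=(abs(P[:,0]-t[0])<17)&(abs(P[:,1]-t[1])<30)&(P[:,2]>t[2]+3)&(P[:,2]<t[2]+27)
print('cap',P[m].mean(0),P[m].min(0),P[m].max(0),m.sum())
E
```

```text
[ 607.58312024 -222.0682079   135.66320544] [-1.57354765e+00 -4.60225972e-04 -1.56030690e+00] [ 0.05329833  0.79413702 -0.46137919] 38.774078850667884
cap [ 606.18063974 -215.23262151  150.04889186] [ 590.89776277 -236.29766233  138.6797881 ] [ 624.23890698 -202.27985096  157.75736368] 230
```

Emit:
arm_command([
  [[0.06, 0.4, 0.04], [0, 0, 0], 0.3],
  [[0, 0.5, 0], [0, 0, 0], 0.3],
  [[0, 0.3, 0], [0, 0, 0], 0.3],
  [[0, 0.2, 0], [0, 0, 0], 0.3],
  [[0, 0.2, 0], [0, 0, 0], 0.3],
  [[0, 0.08, 0], [0, 0, 0], 0.3],
  [[0, 0, 0], [0, 0, 0], 0.3],
  [[0, 0, 0], [0, 0, 0], 0.3],
])

```text
time: 18.2
tool_pos: [610.6, -224.0, 70.5]
ee_rot: [-1.57, -0.0, -1.559]
contact_force: [0.6, -0.8, -0.4]
opening: 38.6
```

Emit:
arm_command([
  [[0, 0.08, -0.03], [0, 0, 0], 0.3],
  [[0, 0.05, 0], [0, 0, 0], 0.3],
  [[0, 0.02, 0], [0, 0, 0], 0.3],
  [[0, 0, 0], [0, 0, 0], 0.3],
  [[0, 0, 0], [0, 0, 0], 0.3],
])

```text
time: 18.62
tool_pos: [609.4, -224.1, 65.2]
ee_rot: [-1.57, 0.0, -1.559]
contact_force: [-3.1, 0.5, 7.6]
opening: 38.4
```

Emit:
arm_command([
  [[0, 0, 0], [0, 0, 0], 0.6],
  [[0, 0, 0], [0, 0, 0], 0.8],
  [[0, 0, 0], [0, 0, 0], 0.8],
  [[0, 0, 0], [0, 0, 0], 0.8],
  [[0, -0.3, 0], [0, 0, 0], 1],
  [[0, -0.9, 0], [0, 0, 0], 1],
  [[0, -0.9, 0], [0, 0, 0], 1],
  [[0, 0, 0], [0, 0, 0], 1],
])

```text
time: 19.28
tool_pos: [611.9, -226.2, 155.7]
ee_rot: [-1.562, -0.003, -1.56]
contact_force: [0.9, -0.1, 0.6]
opening: 82.7
```

Emit:
arm_command([
  [[-0.8, 0, -0.17], [0, 0, 0], 1],
  [[-0.93, 0, -0.2], [0, 0, 0], 1],
  [[-0.93, 0, -0.2], [0, 0, 0], 1],
  [[-0.93, 0, -0.2], [0, 0, 0], 1],
  [[-0.93, 0, -0.2], [0, 0, 0], 1],
  [[-0.93, 0.3, -0.2], [0, 0, 0], 1],
  [[-0.93, 0.5, -0.2], [0, 0, 0], 1],
  [[0, 0, 0], [0, 0, 0], 1],
])

```text
time: 19.95
tool_pos: [549.0, 38.4, 114.1]
ee_rot: [-1.575, 0.003, -1.549]
contact_force: [-0.2, 0.5, 0.5]
opening: 87.0
```

```bash
python3 - <<'E'
from h import *
s=bot.get_obs();print(s['tool_pos'],s['ee_rot'])
d=grab('side');cv2.imwrite('pics/s7.png',cv2.resize(d['frame'][170:410,210:430,::-1],None,fx=2.5,fy=2.5,interpolation=3))
P=cloud(d).reshape(-1,3);m=(abs(P[:,0]-609)<25)&(abs(P[:,1]+224)<25)&(P[:,2]>60);print('cap zmax',np.percentile(P[m,2],97),P[m].mean(0))
E
```

```text
[549.01323373  38.38561994 114.09265529] [-1.57510853  0.00297811 -1.54935759]Traceback (most recent call last):
  File "<stdin>", line 4, in <module>
    return _quantile_unchecked(
        a, q, axis, out, overwrite_input, method, keepdims, weights)
    return _ureduce(a,
                    func=_quantile_ureduce_func,
    ...<5 lines>...
                    overwrite_input=overwrite_input,
                    method=method)
    r = func(a, **kwargs)
    result = _quantile(arr,
                       quantiles=q,
    ...<2 lines>...
                       out=out,
                       weights=wgt)
    slices_having_nans = np.isnan(arr[-1, ...])
                                  ~~~^^^^^^^^^
IndexError: index -1 is out of bounds for axis 0 with size 0
```

View pics/s7.png

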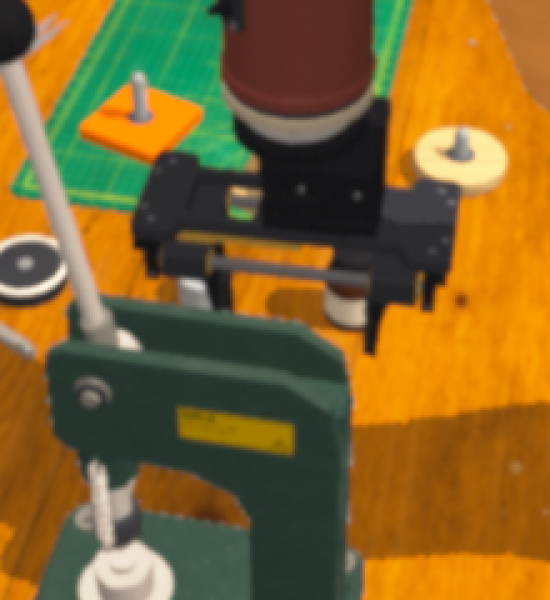

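Emit:
arm_command([
  [[0.16, 0.4, 0.13], [0, 0, 0], 1],
  [[0, 0.7, 0], [0, 0, 0], 1],
  [[0, 0.7, 0], [0, 0, 0], 1],
  [[0, 0.6, 0], [0, 0, 0], 1],
  [[0, 0.2, 0], [0, 0, 0], 1],
  [[0, 0, 0], [0, 0, 0], 1],
  [[0, 0, 0], [0, 0, 0], 1],
])

```text
time: 20.58
tool_pos: [557.6, 22.1, 13.8]
ee_rot: [-1.57, -0.001, -1.56]
contact_force: [0.8, -0.1, 0.2]
opening: 86.8
```

Emit:
arm_command([
  [[-0.25, 0, -0.08], [0, 0, 0], 1],
  [[0, 0.1, 0], [0, 0, 0], 1],
  [[0, 0.1, 0], [0, 0, 0], 1],
  [[0, 0, 0], [0, 0, 0], 1],
  [[0, 0, 0], [0, 0, 0], 1],
])

```text
time: 21.0
tool_pos: [553.5, 33.3, 4.8]
ee_rot: [-1.571, -0.0, -1.559]
contact_force: [-0.3, -0.9, 0.1]
opening: 87.0
```

Emit:
arm_command([
  [[0.02, 0, 0], [0, 0, 0], 0.6],
  [[0, 0, 0], [0, 0, 0], 0.4],
  [[0, 0, 0], [0, 0, 0], 0.4],
  [[0, 0, 0], [0, 0, 0], 0.4],
  [[0, 0, 0], [0, 0, 0], 0.4],
  [[0, 0, 0], [0, 0, 0], 0.4],
  [[0, 0, 0], [0, 0, 0], 0.4],
  [[0, 0, 0], [0, 0, 0], 0.4],
], force=30)

```text
time: 21.67
tool_pos: [553.7, 32.3, 4.7]
ee_rot: [-1.571, -0.0, -1.559]
contact_force: [0.4, -0.1, 0.4]
opening: 57.3
```

Emit:
arm_command([
  [[0, -0.3, 0], [0, 0, 0], 0.4],
  [[0, -0.8, 0], [0, 0, 0], 0.4],
  [[0, -0.8, 0], [0, 0, 0], 0.4],
  [[0, -0.8, 0], [0, 0, 0], 0.4],
  [[0, -0.4, 0], [0, 0, 0], 0.4],
  [[0, 0, 0], [0, 0, 0], 0.4],
])

```text
time: 22.17
tool_pos: [555.7, 32.1, 132.9]
ee_rot: [-1.566, 0.002, -1.56]
contact_force: [1.8, 0.0, -0.9]
opening: 57.1
```

Emit:
arm_command([
  [[0.5, 0, -0.14], [0, 0, 0], 0.4],
  [[0.9, 0, -0.25], [0, 0, 0], 0.4],
  [[0.9, 0, -0.25], [0, 0, 0], 0.4],
  [[0.9, 0, -0.25], [0, 0, 0], 0.4],
  [[0.9, 0, -0.25], [0, 0, 0], 0.4],
  [[0.9, 0, -0.25], [0, 0, 0], 0.4],
  [[0.9, 0, -0.25], [0, 0, 0], 0.4],
  [[0.9, 0, -0.25], [0, 0, 0], 0.4],
])

```text
time: 22.83
tool_pos: [480.0, -241.7, 128.4]
ee_rot: [-1.571, 0.001, -1.559]
contact_force: [0.5, -0.4, -0.5]
opening: 56.9
```

Emit:
arm_command([
  [[0.9, 0, -0.24], [0, 0, 0], 0.4],
  [[0.28, 0, -0.07], [0, 0, 0], 0.4],
  [[0, 0.5, 0], [0, 0, 0], 0.4],
  [[0, 0.5, 0], [0, 0, 0], 0.4],
  [[0, 0, 0], [0, 0, 0], 0.4],
  [[0, 0, 0], [0, 0, 0], 0.4],
])

```text
time: 23.33
tool_pos: [468.2, -287.6, 88.0]
ee_rot: [-1.574, 0.0, -1.56]
contact_force: [-0.2, -0.2, -1.0]
opening: 57.6
```

```bash
python3 - <<'E'
from h import *
s=bot.get_obs();t=s['tool_pos'];print(t,s['ee_rot'],s['contact_force'],s['opening'])
d=grab('side');P=cloud(d).reshape(-1,3)
cv2.imwrite('pics/s8.png',cv2.resize(d['frame'][150:290,280:440,::-1],None,fx=4,fy=4,interpolation=3))
m=(abs(P[:,0]-t[0])<24)&(abs(P[:,1]-t[1])<36)&(P[:,2]>t[2]+1)&(P[:,2]<t[2]+12)
print('flange',P[m].mean(0),P[m].min(0),P[m].max(0),m.sum())
m=(abs(P[:,0]-466)<17)&(abs(P[:,1]+286)<20)&(P[:,2]>24)&(P[:,2]<50);print('post',P[m].mean(0),P[m].min(0),P[m].max(0),m.sum())
m=(abs(P[:,0]-609)<25)&(abs(P[:,1]+224)<25)&(P[:,2]>60);print('cap zmax',P[m].max(0),P[m].mean(0))
E
```

```text
[ 468.21173898 -287.57623718   88.01606563] [-1.57359447e+00  4.80132262e-04 -1.55963640e+00] [-0.15372823 -0.19786022 -0.96832362] 57.55671116299872
flange [ 467.39542918 -287.03579849   92.29155304] [ 444.37904742 -319.77917094   89.05703565] [ 491.97804019 -259.66737155   96.56760806] 314
post [ 467.17794592 -285.75228376   34.92085005] [ 461.14405205 -292.83723105   24.83164406] [ 474.00518814 -279.2207229    44.40363615] 54
cap zmax [ 625.84887615 -203.8319617    87.39333886] [ 606.3251576  -216.67187775   76.40464518]
```

View pics/s8.png

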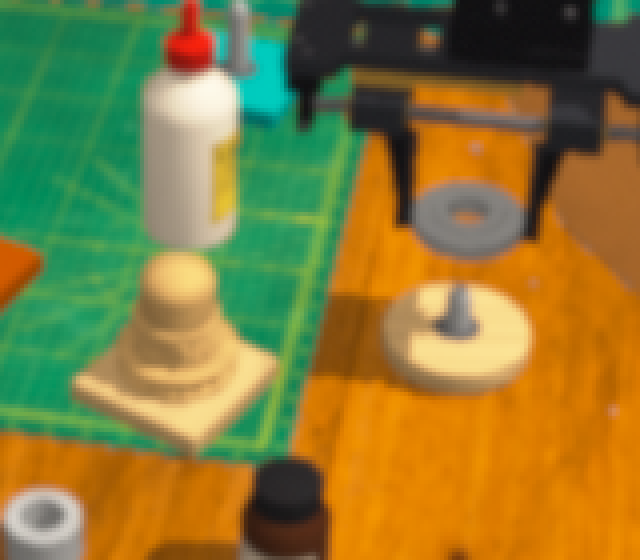

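The tall stack is complete: the cap's top is at 87 mm, where 88 is expected. The flange is above the short post.

Emit:
arm_command([
  [[-0.02, 0.5, 0], [0, 0, 0], 0.4],
  [[0, 0.3, 0], [0, 0, 0], 0.4],
  [[0, 0.25, 0], [0, 0, 0], 0.4],
  [[0, 0.25, 0], [0, 0, 0], 0.4],
  [[0, 0.15, 0], [0, 0, 0], 0.4],
  [[0, 0.1, 0], [0, 0, 0], 0.4],
  [[0, 0, 0], [0, 0, 0], 0.4],
  [[0, 0, 0], [0, 0, 0], 0.4],
])

```text
time: 24.05
tool_pos: [469.4, -287.3, 26.9]
ee_rot: [-1.571, -0.0, -1.559]
contact_force: [-0.9, 0.5, -1.0]
opening: 57.5
```

Emit:
arm_command([
  [[0, 0.06, 0], [0, 0, 0], 0.4],
  [[0, 0.04, 0], [0, 0, 0], 0.4],
  [[0, 0.02, 0], [0, 0, 0], 0.4],
  [[0, 0, 0], [0, 0, 0], 0.4],
  [[0, 0, 0], [0, 0, 0], 0.4],
])

```text
time: 24.47
tool_pos: [469.7, -287.2, 22.6]
ee_rot: [-1.57, 0.0, -1.559]
contact_force: [-2.5, 0.3, 6.9]
opening: 57.2
```

Emit:
arm_command([
  [[0, 0, 0], [0, 0, 0], 0.8],
  [[0, 0, 0], [0, 0, 0], 1],
  [[0, 0, 0], [0, 0, 0], 1],
  [[0, 0, 0], [0, 0, 0], 1],
  [[0, -0.3, 0], [0, 0, 0], 1],
  [[0, -0.9, 0], [0, 0, 0], 1],
  [[0, -0.9, 0], [0, 0, 0], 1],
  [[0, -0.7, 0], [0, 0, 0], 1],
])

```text
time: 25.13
tool_pos: [469.2, -288.0, 136.8]
ee_rot: [-1.57, -0.001, -1.56]
contact_force: [1.8, -0.5, 0.4]
opening: 86.6
```

Emit:
arm_command([
  [[-0.7, 0, 0.63], [0, 0, 0], 1],
  [[-0.7, 0, 0.63], [0, 0, 0], 1],
  [[-0.7, 0, 0.63], [0, 0, 0], 1],
  [[-0.7, 0, 0.63], [0, 0, 0], 1],
  [[-0.7, 0, 0.63], [0, 0, 0], 1],
  [[-0.7, 0, 0.63], [0, 0, 0], 1],
  [[-0.65, 0.5, 0.63], [0, 0, 0], 1],
  [[0, 0, 0], [0, 0, 0], 1],
])

```text
time: 25.8
tool_pos: [646.9, -81.8, 110.9]
ee_rot: [-1.573, 0.002, -1.549]
contact_force: [-1.6, 3.0, -1.0]
opening: 87.2
```

```bash
python3 - <<'E'
from h import *
s=bot.get_obs();t=s['tool_pos'];print(t,s['ee_rot'],s['contact_force'],s['opening'])
d=grab('side');P=cloud(d).reshape(-1,3)
m=(abs(P[:,0]-468)<34)&(abs(P[:,1]+287)<34)&(P[:,2]>24)&(P[:,2]<34);print('flange',P[m].mean(0),P[m].min(0),P[m].max(0),m.sum())
m=(abs(P[:,0]-648)<25)&(abs(P[:,1]+93)<25)&(P[:,2]>20)&(P[:,2]<35);print('collar',P[m].mean(0),P[m].min(0),P[m].max(0),m.sum())
E
```

```text
[646.90057845 -81.7500323  110.90591971] [-1.57263413  0.00202207 -1.5487017 ] [-1.61659601  3.02795851 -0.97093693] 87.21730517013305
flange [ 468.35494305 -285.64687687   27.15573788] [ 439.876391   -318.40046537   24.02154687] [ 497.35044985 -258.78177412   33.35941696] 319
collar [648.01517871 -93.05857003  23.70352256] [ 629.47862964 -115.17563097   20.15088372] [667.20006343 -75.341524    27.13779439] 186
```

Emit:
arm_command([
  [[0.25, 0.3, 0.03], [0, 0, 0], 1],
  [[0, 0.5, 0], [0, 0, 0], 1],
  [[0, 0.5, 0], [0, 0, 0], 1],
  [[0, 0, 0], [0, 0, 0], 1],
  [[0, 0, 0], [0, 0, 0], 1],
  [[0, 0, 0], [0, 0, 0], 1],
])

```text
time: 26.35
tool_pos: [645.2, -101.7, 63.5]
ee_rot: [-1.57, -0.001, -1.56]
contact_force: [-0.1, 0.6, 0.3]
opening: 87.0
```

Emit:
arm_command([
  [[-0.2, 0, 0.08], [0, 0, 0], 1],
  [[0, 0.5, 0], [0, 0, 0], 1],
  [[0, 0.5, 0], [0, 0, 0], 1],
  [[0, 0.25, 0], [0, 0, 0], 1],
  [[0, 0, 0], [0, 0, 0], 1],
  [[0, 0, 0], [0, 0, 0], 1],
])

```text
time: 26.85
tool_pos: [648.1, -92.9, 12.5]
ee_rot: [-1.571, -0.0, -1.559]
contact_force: [-0.7, -0.5, 0.7]
opening: 87.3
```

Emit:
arm_command([
  [[0.02, 0, 0], [0, 0, 0], 0.6],
  [[0, 0, 0], [0, 0, 0], 0.25],
  [[0, 0, 0], [0, 0, 0], 0.25],
  [[0, 0, 0], [0, 0, 0], 0.25],
  [[0, 0, 0], [0, 0, 0], 0.25],
  [[0, 0, 0], [0, 0, 0], 0.25],
  [[0, 0, 0], [0, 0, 0], 0.25],
  [[0, 0, 0], [0, 0, 0], 0.25],
])

```text
time: 27.52
tool_pos: [647.9, -93.7, 11.9]
ee_rot: [-1.571, -0.0, -1.559]
contact_force: [-0.3, -0.3, 1.1]
opening: 41.6
```

Emit:
arm_command([
  [[0, 0, 0], [0, 0, 0], 0.25],
  [[0, 0, 0], [0, 0, 0], 0.25],
  [[0, 0, 0], [0, 0, 0], 0.25],
  [[0, -0.4, 0], [0, 0, 0], 0.25],
  [[0, -0.8, 0], [0, 0, 0], 0.25],
  [[0, -0.8, 0], [0, 0, 0], 0.25],
  [[0, -0.8, 0], [0, 0, 0], 0.25],
  [[0, -0.4, 0], [0, 0, 0], 0.25],
])

```text
time: 28.18
tool_pos: [649.0, -94.8, 145.0]
ee_rot: [-1.567, -0.001, -1.56]
contact_force: [0.7, -0.5, -1.7]
opening: 36.2
```

Emit:
arm_command([
  [[0.4, 0, -0.38], [0, 0, 0], 0.25],
  [[0.67, 0, -0.63], [0, 0, 0], 0.25],
  [[0.67, 0, -0.63], [0, 0, 0], 0.25],
  [[0.67, 0, -0.63], [0, 0, 0], 0.25],
  [[0.67, 0, -0.63], [0, 0, 0], 0.25],
  [[0.67, 0, -0.63], [0, 0, 0], 0.25],
  [[0.67, 0, -0.63], [0, 0, 0], 0.25],
  [[0.39, 0, -0.34], [0, 0, 0], 0.25],
])

```text
time: 28.85
tool_pos: [466.3, -291.7, 141.0]
ee_rot: [-1.571, 0.0, -1.564]
contact_force: [-0.0, -0.6, -0.1]
opening: 36.6
```

Emit:
arm_command([
  [[0, 0.6, 0], [0, 0, 0], 0.25],
  [[0, 0.5, 0], [0, 0, 0], 0.25],
  [[0, 0, 0], [0, 0, 0], 0.25],
  [[0, 0, 0], [0, 0, 0], 0.25],
])

```text
time: 29.18
tool_pos: [469.5, -288.3, 96.3]
ee_rot: [-1.572, 0.0, -1.56]
contact_force: [-0.1, 0.3, -1.2]
opening: 36.2
```

```bash
python3 - <<'E'
from h import *
s=bot.get_obs();t=s['tool_pos'];print(t,s['ee_rot'],s['contact_force'],s['opening'])
d=grab('side');P=cloud(d).reshape(-1,3)
m=(abs(P[:,0]-t[0])<16)&(abs(P[:,1]-t[1])<30)&(P[:,2]>t[2]+8)&(P[:,2]<t[2]+19)
print('collar',P[m].mean(0),P[m].min(0),P[m].max(0),m.sum())
E
```

```text
[ 469.52807124 -288.26924292   96.26607274] [-1.57218672e+00  3.19431423e-04 -1.55971908e+00] [-0.11957387  0.29220216 -1.19643877] 36.22512313189457
collar [ 469.28377717 -287.78435907  108.18868209] [ 453.76341546 -309.17117564  104.3102376 ] [ 485.44794629 -268.53474743  112.43290379] 129
```

Emit:
arm_command([
  [[-0.02, 0.5, -0.02], [0, 0, 0], 0.25],
  [[0, 0.25, 0], [0, 0, 0], 0.25],
  [[0, 0.2, 0], [0, 0, 0], 0.25],
  [[0, 0.15, 0], [0, 0, 0], 0.25],
  [[0, 0.1, 0], [0, 0, 0], 0.25],
  [[0, 0, 0], [0, 0, 0], 0.25],
  [[0, 0, 0], [0, 0, 0], 0.25],
])

```text
time: 29.82
tool_pos: [469.4, -287.7, 48.2]
ee_rot: [-1.571, -0.0, -1.559]
contact_force: [0.3, 0.1, -1.3]
opening: 36.3
```

Emit:
arm_command([
  [[0, 0.08, 0], [0, 0, 0], 0.25],
  [[0, 0.05, 0], [0, 0, 0], 0.25],
  [[0, 0.03, 0], [0, 0, 0], 0.25],
  [[0, 0, 0], [0, 0, 0], 0.25],
  [[0, 0, 0], [0, 0, 0], 0.25],
])

```text
time: 30.23
tool_pos: [469.5, -287.5, 41.8]
ee_rot: [-1.571, 0.0, -1.559]
contact_force: [-0.9, 2.1, 4.6]
opening: 36.5
```

Seated with 4.6 N. I'll release and retreat upward, off to the side, for a last look.

Emit:
arm_command([
  [[0, 0, 0], [0, 0, 0], 0.6],
  [[0, 0, 0], [0, 0, 0], 0.9],
  [[0, 0, 0], [0, 0, 0], 0.9],
  [[0, 0, 0], [0, 0, 0], 0.9],
  [[0, 0, 0], [0, 0, 0], 0.9],
  [[0, -0.3, 0], [0, 0, 0], 0.9],
  [[0, -0.9, 0], [0, 0, 0], 1],
  [[0, -0.9, 0], [0, 0, 0], 1],
])

```text
time: 30.9
tool_pos: [468.1, -287.4, 126.3]
ee_rot: [-1.574, -0.0, -1.56]
contact_force: [1.3, 0.5, 0.6]
opening: 81.6
```

Emit:
arm_command([
  [[0, -0.9, 0], [0, 0, 0], 1],
  [[0, -0.9, 0], [0, 0, 0], 1],
  [[-0.8, -0.5, 0], [0, 0, 0], 1],
  [[-0.8, 0, 0], [0, 0, 0], 1],
  [[-0.8, 0, 0], [0, 0, 0], 1],
  [[-0.8, 0, 0], [0, 0, 0], 1],
  [[-0.5, 0, 0], [0, 0, 0], 1],
  [[0, 0, 0], [0, 0, 0], 1],
])

```text
time: 31.57
tool_pos: [468.0, -136.5, 217.0]
ee_rot: [-1.57, 0.003, -1.553]
contact_force: [0.2, 0.4, 0.8]
opening: 87.0
```

```bash
python3 - <<'E'
from h import *
s=bot.get_obs();print(s['tool_pos'],s['contact_force'])
for n in('side','top'):
    d=grab(n);P=cloud(d)
    if n=='top': cv2.imwrite('pics/t9.png',cv2.resize(d['frame'][160:340,180:400,::-1],None,fx=3.3,fy=3.3,interpolation=3))
    else: cv2.imwrite('pics/s9.png',cv2.resize(d['frame'][150:320,260:440,::-1],None,fx=3.4,fy=3.4,interpolation=3))
    P=P.reshape(-1,3)
    for k,x,y,h,w,r in(('collar',468,-287,56,6,26),('flange',468,-287,30,5,36),('foot',468,-287,18,4,44),('cap',609,-224,78,12,26),('roller',609,-224,56,4,30),('wheel',609,-224,34,5,40),('bottle',629,-368,100,20,40),('jar',530,-96,70,6,30),('tin',788,-82,20,6,40)):
        m=(np.hypot(P[:,0]-x,P[:,1]-y)<r)&(abs(P[:,2]-h)<w)
        if m.sum(): print(n,k,P[m].mean(0).round(1),((P[m].min(0)+P[m].max(0))/2).round(1),P[m,2].max().round(1),m.sum())
E
```

```text
[ 468.04319016 -136.47457501  216.96308008] [0.2235445  0.35905496 0.77238242]
side collar [ 468.1 -287.2   53.9] [ 468.5 -288.6   54. ] 58.0 140
side flange [ 469.6 -277.5   28. ] [ 469.3 -282.5   29.9] 34.8 176
side foot [ 464.1 -272.4   16.9] [ 467.  -285.1   18. ] 22.0 280
side cap [ 606.4 -217.6   78.7] [ 607.3 -221.6   77.1] 88.1 259
side roller [ 607.8 -212.5   55.2] [ 609.  -220.7   55.9] 59.9 99
side wheel [ 605. -214.   33.] [ 608.6 -223.4   34. ] 39.0 233
side bottle [ 627.1 -357.8   97.5] [ 628.7 -366.6   99.7] 119.3 380
side jar [530.4 -95.8  67.5] [530.7 -97.4  67.8] 71.5 195
side tin [788.5 -81.8  17.7] [788.2 -82.6  18.4] 22.6 623
top collar [ 467.9 -285.8   56.3] [ 468.2 -286.3   56.1] 61.7 137
top flange [ 465.2 -286.    29.1] [ 468.7 -287.1   30. ] 34.9 218
top foot [ 464.2 -285.5   18. ] [ 466.7 -286.4   18. ] 22.0 317
top cap [ 605.1 -223.3   82.5] [ 606.6 -224.1   78.2] 89.9 214
top roller [ 599.8 -226.8   55.8] [ 607.4 -224.1   55.9] 59.8 49
top wheel [ 601.7 -228.1   34.3] [ 608.5 -225.2   34.1] 39.0 193
top bottle [ 622.8 -365.7   99.7] [ 628.1 -368.1   99.9] 119.7 299
top tin [787.6 -81.1  19.9] [788.1 -80.5  20. ] 25.9 470
```

View pics/s9.png

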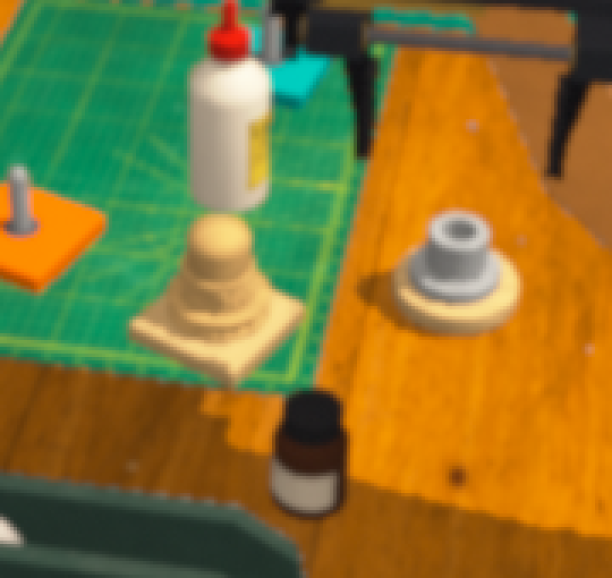

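View pics/t9.png

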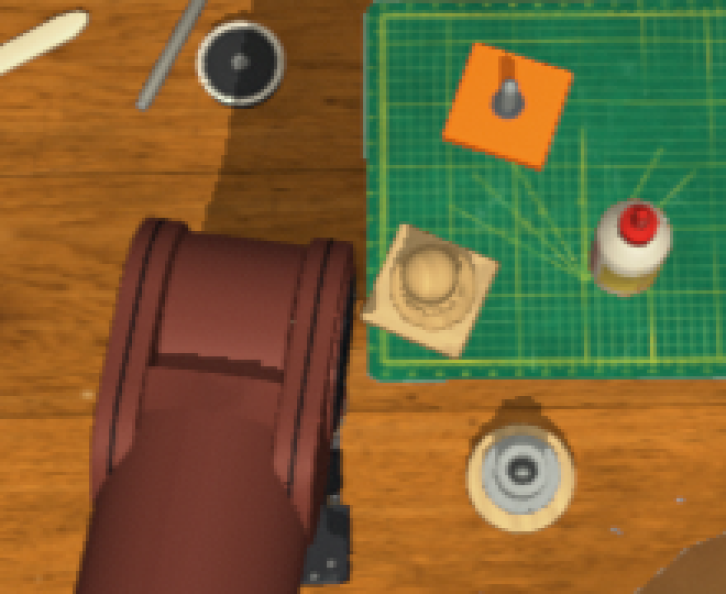

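Both stacks are seated, flat and coaxial, the bystanders haven't moved, and the gripper is clear. I'll hand the job in.

```bash
python3 -c "
from cell import job_done
print(job_done())"
```

```text
the job is handed in; nothing more can be done
None
```

I stacked the wheel, roller and cap (dome up) on the tall post, and the flange and collar on the short post. The job was handed in at about 32 s on the robot's clock; `job_done` gave no verdict.

**Heights:** The last pictures showed both stacks flat and fully down. Tops measured about 56 mm for the collar and 88–90 mm for the cap (expected 56 and 88). The wheel's, roller's and flange's tops also lay where expected.

**Centring:** The parts were within about 2–4 mm of the post axes, where 8 mm is allowed. The two cameras disagree by about 2 mm in height and up to about 3 mm sideways.

**Bystanders:** In both final camera views the glue bottle and tin were within about 2 mm of where they started. The jar was also unmoved, but only the side camera could check it because the arm hid it from the top camera.

**Trouble on the way:** While being lowered, the wheel pressed sideways on the post with about 16 N. I eased it off by following the force, and it then seated cleanly.

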